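# Seat an offcut in the corner of a gluing jig

### The arm

A 6-joint arm with a two-finger parallel gripper is mounted at the origin on a cart in front of the work surface, level with it; the furniture and walls round the work are solid. World frame = base frame: x ahead of the robot, y to its left, z up, the work surface at z = 0. Lengths are in m, angles in rad, forces in N, time in s.
With the tool pointing down it reaches from about 0.375 to 0.975 m from the base axis. Payload 3.8 kg.
Tool frame: the origin (TCP) lies on the centre line of the jaws, within the pads' length; the fingertips stand 25 mm ahead of it and the grasp point (between the pads) lies 6 mm ahead of it; z points along the fingers, y is the direction in which the jaws open and shut (so a half turn about z gives the same grasp; the last joint's range is limited). The gripper opens to 85 mm and grips with 20 to 120 N. Pads are 22 mm wide; open, the fingers measure 114 mm over their backs; the gripper's body (76 mm by 85 mm) begins 54 mm behind the grasp point. The pads swing forward as they close: fully open they stand 13 mm farther back than shut.
Start: joints at [-1.224, 0.264, 1.604, -0, 1.274, -0.037], TCP at [0.253, -0.626, 0.234] pointing down, gripper open.
Joint ranges: [-2.63, 2.63], [-0.94, 2.18], [0.31, 2.57], [-1.31, 4.45], [0, 2.66], [-2.55, 2.55]. Speed limits (rad/s): [2.57, 2.57, 3.14, 3.14, 3.14, 3.14].

### API

Orientations are given as a rotation vector (axis times angle).
In Python, from workcell import bot gives the robot as it stands.
- The arm moves only by the tool servo_tool, never from a script. Its argument "moves" is a list of rows, each a list of 3 entries, a list of its own where there are three numbers: the closure in counts, from 0 (fully open) to 255 (shut), then the shift along the tool's x, y, z in m, then the turn about the tool's z in rad. A call has exactly 8 rows; each row shifts and turns the pose as measured when the row begins, along the tool's axes as they then stand; what a row does not reach is not made up. A row lasts 1/12 s, in which the tool goes at most 41.7 mm and 7.16 degrees, less where a joint would pass 70% of its speed; a pose out of reach is approached as far as the arm can. A call is refused whole if a number of a shift passes 0.0417 or a number of a turn 0.125, either way. A call with a gripper value outside its range is refused whole. The fingers move at their own pace and stop on an object; "newtons" is the grip in N (left out, the last holds). Time passes only in rows, so rows that do not move let the fingers close, or fill a call up. It gives the time, the measured TCP pose, the force and the opening at its end, in the units of the state.
- bot.read_state(): the state, without advancing time (a new reading comes with each control period).
- bot.read_camera(name): name is "scene" or "top" or "wrist"; returns a dict with "pixels" (480x640x3 uint8, red, green, blue), "depth" (480x640 float32, m along the optical axis (not along the pixel's ray), 0 where there is no reading), "intrinsics" (3x3 intrinsics, pixels), "R" (3x3) and "t" (3): a world point X has camera coordinates R X + t. Camera axes: x right, y down, z forward; pixel columns grow to the right and rows downward; lengths in m; the calibration is good to about 2 mm. A picture is of the moment at which its call begins.
- bot.finish_job(): hands the job in, once; it reports no verdict.
The state is a dict: "time": time; "q": joint angles; "joint_vel": joint speeds; "joint_torque": joint torques, N m; "tool_pos": TCP position; "tcp_rot": TCP orientation; "wrist_force": force on the tool from outside, world axes, zero at the start; "torque": the same for the moment, N m; "width": opening from 0.0 (shut) to 1.0 (fully open).
Only numpy, scipy, OpenCV 4.12 (cv2) and the standard library are available. Lean on these libraries where they do the work, as an engineer would, in place of code of your own. Each camera call takes 0.05 s, during which the arm holds its last target.

### The job

Get the long, pale offcut ready for gluing: slide it over the jig's plywood board, without lifting it off the board, until it sits square in the corner of the two dark fences, one long side flush against the rear fence and one end flush against the left-hand fence. Leave the darker, squarish offcut on the jig where it lies.

Things in the scene. Friction and masses are not known exactly. Their poses are not given: they have to be found in the camera images.
- fence_corner (a point): Where the inner faces of the two fences meet, at the height of the board's top. x points away from the robot, square to the rear fence; y points left along it; z up. The rear fence's inner face is the plane x = 0, from y = -319 to +26 mm; the left-hand fence's is the plane y = 0, from x = -148 to -8 mm (a dust gap is left in the corner). Open board: x from -255 to 0, y from -327 to 0.
- jig: The jig, fixed to the bench, its place and yaw differing: plywood board 280 (x) x 360 (y) x 12 mm, top 12 mm above the bench, with two dark hardwood fences 22 mm thick and 30 mm high above the board, one along its rear (far) edge, one along its left edge. Origin: centre of the underside; axes as for the fence corner.
- long_offcut_center (a point): Centre (half-way up) of the long, pale pine offcut, 60 (own x) x 115 (own y) x 30 mm (z, up), about 80 g, loose on the jig's board. It starts clear of both fences with its long axis within about 20 degrees of the rear fence's direction. In front of the rear fence, it lies either left or right of the dark offcut.
- long_offcut: The same long, pale pine offcut; origin at the centre of its underside, axes as above.
- dark_offcut_center (a point): Centre (half-way up) of the darker, squarish offcut, 73 (own x) x 82 (own y) x 45 mm (z, up), about 75 g, loose on the same board beside the long one; a bystander that stays where it is.
Not all that is in view belongs to the job. What is shaped like the long_offcut but blue or pink is not meant.

How it is judged:
At the end, for the whole second after the job is handed in: The long, pale offcut lies flat and at rest on the board, its long side within 14 mm of the rear fence and its end within 14 mm of the left-hand fence (measured at its centre), within 10 degrees of square; the dark offcut is within 30 mm of where it started (x of long_offcut_center in the frame of fence_corner between -0.044 and -0.02 m and y of long_offcut_center in the frame of fence_corner between -0.0715 and -0.0475 m and z of long_offcut_center in the frame of fence_corner between 0.005 and 0.025 m and angle between the y axis of long_offcut_center and the y axis of fence_corner, either way round below 0.175 rad and angle between long_offcut_center's own z axis and vertical below 0.15 rad and linear speed of long_offcut below 0.02 m/s and distance of dark_offcut_center from where it was at the start of the episode below 0.03 m); the robot touches nothing.
It fails at once if the long offcut is lifted more than 20 mm off the board (z of long_offcut_center in the frame of fence_corner above 0.035 m).
It fails at once if the dark offcut is moved more than 30 mm (distance of dark_offcut_center from where it was at the start of the episode above 0.03 m).
It also fails if it takes over 48 s, if anything falls off the work surface, if the arm or the gripper's body presses on something with over 40 N, if the wrist force passes 120 N, or if a joint passes its speed limit or range.

## Working session

There is one attempt and no reset: what is moved stays moved. The work goes in short steps, Python scripts to look and compute and a tool call to move; the robot and the scene stay as the last step left them, time stands still between calls to the robot, and variables do not carry over. Pictures are saved under pics/ and viewed, and the job is handed in when it is done.

Besides the shell and the picture viewer there is one more tool, called after ">>>" by a JSON object that holds its "name" and its "arguments", one argument or row to a line. servo_tool: Moves the arm, as the interface text tells. Its arguments: {"type":"object","properties":{"moves":{"type":"array","items":{"type":"array"}},"newtons":{"type":"number"}},"required":["moves"]}

```bash
mkdir -p pics; python3 - <<'E'
from workcell import bot
import cv2,numpy as np
for n in ["scene","top"]:
    c=bot.read_camera(n); cv2.imwrite(f"pics/{n}0.png",c["pixels"][:,:,::-1])
    np.savez(f"{n}0.npz",**c)
    print(n,c["R"].round(3).tolist(),c["t"],c["intrinsics"].tolist())
s=bot.read_state(); print(s)
E
```

```text
scene [[-0.847, -0.531, 0.013], [-0.313, 0.478, -0.821], [0.43, -0.699, -0.571]] [0.49901451 0.25894261 0.7505259 ] [[494.3230631228675, 0.0, 316.09003712737774], [0.0, 494.3230631228675, 228.6490455351751], [0.0, 0.0, 1.0]]
top [[0.013, -1.0, 0.003], [-0.981, -0.013, -0.194], [0.194, 0.0, -0.981]] [-0.05107953  0.60125051  1.10921344] [[566.9703529364716, 0.0, 315.20656631090935], [0.0, 566.9703529364716, 242.71496127154535], [0.0, 0.0, 1.0]]
{'time': 0.1, 'q': array([-1.22387468e+00,  2.64660479e-01,  1.60525634e+00,  1.39801166e-05,
        1.27368376e+00, -3.69065883e-02]), 'joint_vel': array([ 0.00035253, -0.00124776, -0.00291928, -0.00050148,  0.00087196,
        0.0025519 ]), 'joint_torque': array([-9.65773484e-05, -5.16706359e+01, -3.68590808e+01, -2.06977143e-05,
        6.27947520e-03, -3.59471002e-06]), 'tool_pos': array([ 0.25254444, -0.62526885,  0.23328798]), 'tcp_rot': array([-3.08196770e+00, -5.98836665e-01,  4.65911753e-04]), 'wrist_force': array([ 0.3574638 ,  0.07976747, -0.74093101]), 'torque': array([0.0512927 , 0.05304818, 0.01359837]), 'width': 0.9988638388691037}
```

View pics/scene0.png

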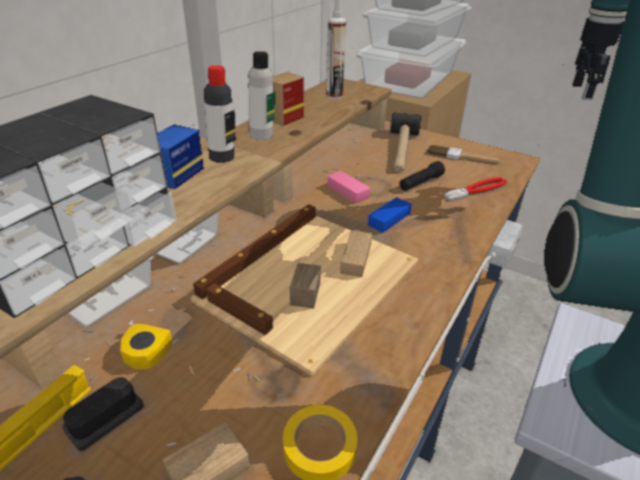

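View pics/top0.png

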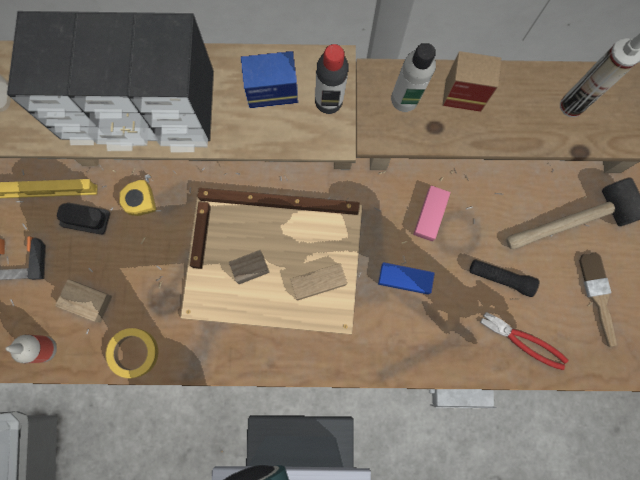

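```bash
cat > h.py <<'E'
import numpy as np,cv2
def world(c):
    K=c["intrinsics"];d=c["depth"];v,u=np.mgrid[:480,:640]
    X=np.stack([(u-K[0,2])/K[0,0]*d,(v-K[1,2])/K[1,1]*d,d],-1)
    return (X-c["t"])@c["R"]
def pieces(c,lo,hi,box):
    W=world(c);u0,u1,v0,v1=box
    m=((W[...,2]>lo)&(W[...,2]<hi)&(c["depth"]>0)).astype(np.uint8)
    k=np.zeros_like(m);k[v0:v1,u0:u1]=1;m&=k
    n,l,s,ce=cv2.connectedComponentsWithStats(m)
    out=[]
    for i in range(1,n):
        if s[i,4]>100:
            P=W[l==i]; r=cv2.minAreaRect((P[:,:2]*1000).astype(np.float32))
            out.append((s[i].tolist(),r,np.median(P[:,2])))
    return out
E
python3 - <<'E'
from h import *
c=dict(np.load("top0.npz"))
W=world(c)
for u,v in [(340,240),(250,262),(317,275),(280,195),(198,235),(100,350)]: print((u,v),W[v,u].round(4))
for lo,hi in [(.033,.048),(.05,.064)]:
    for p in pieces(c,lo,hi,(175,370,180,340)): print(p, cv2.boxPoints(p[1]).round(0).tolist())
b=pieces(c,.007,.02,(175,370,180,340))
for p in b: print(p)
E
```

```text
(340, 240) [ 0.6184 -0.0963  0.0091]
(250, 262) [0.5603 0.0902 0.056 ]
(317, 275) [ 0.5369 -0.0476  0.0447]
(280, 195) [0.7084 0.0333 0.039 ]
(198, 235) [0.6187 0.2031 0.0402]
(100, 350) [0.3793 0.4025 0.0009]
([198, 188, 162, 25, 1743], ((698.3482055664062, 36.69532775878906), (345.0322570800781, 24.1799259185791), 85.31973266601562), np.float64(0.04187597560569159)) [[672.0, -134.0], [696.0, -136.0], [724.0, 208.0], [700.0, 210.0]]
([190, 201, 20, 67, 723], ((622.5405883789062, 200.81517028808594), (23.293521881103516, 140.97186279296875), 85.1215591430664), np.float64(0.04162835436219989)) [[551.0, 195.0], [692.0, 183.0], [694.0, 206.0], [553.0, 218.0]]
([291, 263, 56, 37, 1158], ((525.7777099609375, -50.70918655395508), (45.829673767089844, 109.82028198242188), 18.405614852905273), np.float64(0.041950389013023975)) [[487.0, -6.0], [521.0, -110.0], [565.0, -96.0], [530.0, 9.0]]
([229, 250, 39, 32, 752], ((553.4720458984375, 93.77191925048828), (45.872623443603516, 69.75276947021484), 22.15962791442871), np.float64(0.05696136716280621)) [[519.0, 117.0], [545.0, 53.0], [588.0, 70.0], [562.0, 135.0]]
([181, 197, 181, 137, 17062], ((573.1122436523438, 46.650360107421875), (360.07513427734375, 280.44207763671875), 85.45011138916016), np.float64(0.01216564791520942))
```

```bash
python3 - <<'E'
from h import *
c=dict(np.load("top0.npz"))
cv2.imwrite("pics/z.png",cv2.resize(c["pixels"][180:340,175:375,::-1],None,fx=4,fy=3.75,interpolation=cv2.INTER_CUBIC)[:600])
W=world(c)
h=np.clip(W[180:340,175:375,2]*4000,0,255).astype(np.uint8)
cv2.imwrite("pics/zh.png",cv2.resize(h,None,fx=4,fy=3.75,interpolation=cv2.INTER_NEAREST))
for p in pieces(c,.02,.064,(225,370,240,340)): print(p)
E
```

```text
([229, 250, 41, 34, 843], ((553.3345947265625, 93.67388916015625), (46.24769592285156, 69.79643249511719), 22.242034912109375), np.float64(0.056589340787536996))
([291, 263, 56, 37, 1189], ((525.758056640625, -50.713157653808594), (45.85764694213867, 109.77904510498047), 18.32927894592285), np.float64(0.041904970103458145))
```

View pics/z.png

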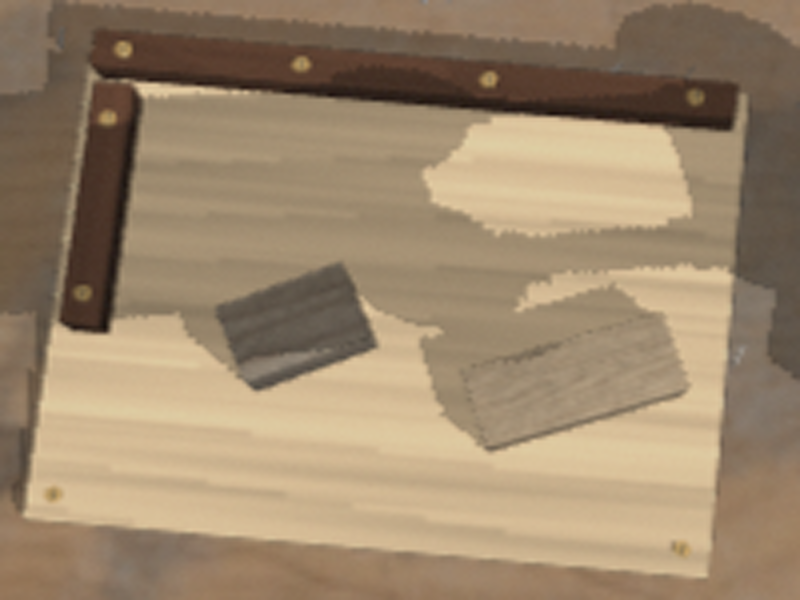

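View pics/zh.png

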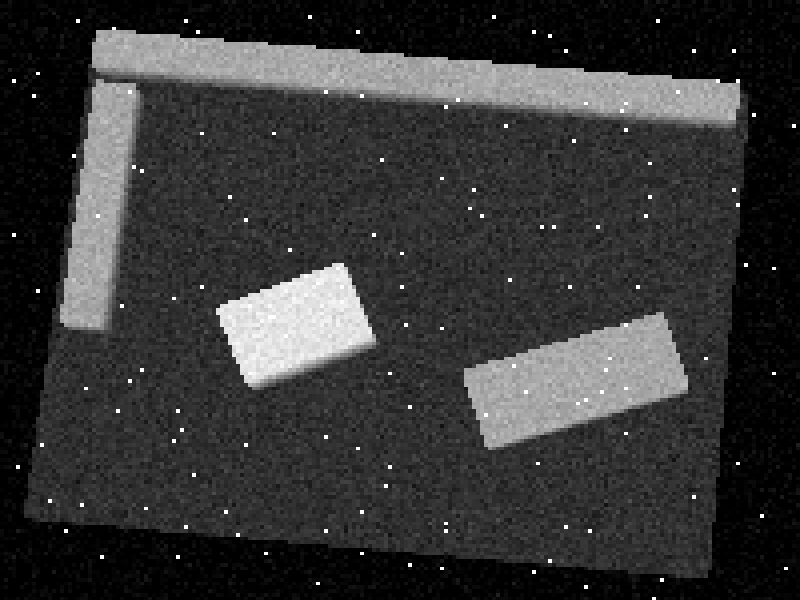

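>>> {"name": "servo_tool", "arguments": {
  "moves": [
    [75,[0,0,0],0.116],
    [75,[0,0,0],0.116],
    [75,[0,0,0],0.116],
    [75,[0,0,0],0.116],
    [75,[0.01,-0.039,0],0],
    [75,[0.01,-0.039,0],0],
    [75,[0.01,-0.039,0],0],
    [75,[0.01,-0.039,0],0]
  ]
}}

```text
time: 0.77
tool_pos: [0.3052, -0.474, 0.2257]
tcp_rot: [-3.128, 0.178, 0.01]
wrist_force: [1.3, 0.0, -0.8]
width: 0.704
```

```bash
cat >> h.py <<'E'
from scipy.spatial.transform import Rotation as Ro
C=np.array([698.5,183.3]);A=np.deg2rad(-4.65)
ex=np.array([np.cos(A),np.sin(A)]);ey=np.array([-ex[1],ex[0]])
def jig(p): d=np.asarray(p)-C; return np.array([d@ex,d@ey])
def st(bot):
    s=bot.read_state();R=Ro.from_rotvec(s["tcp_rot"]).as_matrix()
    yaw=np.arctan2(R[1,0],R[0,0])-A
    print("t",round(s["time"],2),"jig mm",jig(s["tool_pos"][:2]*1000).round(1),"z",round(s["tool_pos"][2]*1000,1),"yawerr",yaw.round(4),"tilt",R[2].round(3),"F",s["wrist_force"].round(1),"w",round(s["width"],3))
E
python3 -c "
from h import *
from workcell import bot
st(bot)"
```

```text
t 0.77 jig mm [-338.7 -687.1] z 225.7 yawerr -0.0327 tilt [-0.007 -0.008 -1.   ] F [ 1.3  0.  -0.8] w 0.704
```

>>> {"name": "servo_tool", "arguments": {
  "moves": [
    [75,[0.009,-0.039,0],-0.033],
    [75,[0.009,-0.039,0],0],
    [75,[0.009,-0.039,0],0],
    [75,[0.009,-0.039,0],0],
    [75,[0.009,-0.039,0],0],
    [75,[0.009,-0.039,0],0],
    [75,[0.009,-0.039,0],0],
    [75,[0.009,-0.039,0],0]
  ]
}}

```text
time: 1.43
tool_pos: [0.4021, -0.1549, 0.2243]
tcp_rot: [-3.125, 0.132, 0.014]
wrist_force: [0.9, -0.9, 0.2]
width: 0.703
```

```bash
python3 -c "
from h import *
from workcell import bot
st(bot)"
```

```text
t 1.43 jig mm [-268.  -361.1] z 224.3 yawerr -0.0033 tilt [-0.01  -0.013 -1.   ] F [ 0.9 -0.9  0.2] w 0.703
```

>>> {"name": "servo_tool", "arguments": {
  "moves": [
    [75,[0.013,-0.036,0],0],
    [75,[0.013,-0.036,0],0],
    [75,[0.013,-0.034,0],0],
    [75,[0,0,0.035],0],
    [75,[0,0,0.038],0],
    [75,[0,0,0.038],0],
    [75,[0,0,0.03],0],
    [75,[0,0,0],0]
  ]
}}

```text
time: 2.1
tool_pos: [0.4543, -0.034, 0.0832]
tcp_rot: [-3.124, 0.108, -0.004]
wrist_force: [-1.8, 0.9, -1.4]
width: 0.704
```

```bash
python3 -c "
from h import *
from workcell import bot
st(bot)
for n in ['scene','wrist']:
    c=bot.read_camera(n);cv2.imwrite(f'pics/{n}1.png',c['pixels'][:,:,::-1])
"
```

```text
t 2.1 jig mm [-225.7 -236.4] z 83.2 yawerr 0.0117 tilt [ 0.002 -0.015 -1.   ] F [-1.8  0.9 -1.4] w 0.704
```

View pics/wrist1.png

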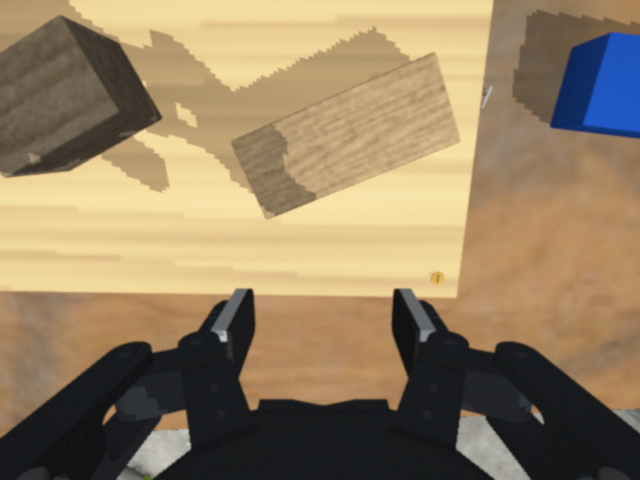

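View pics/scene1.png

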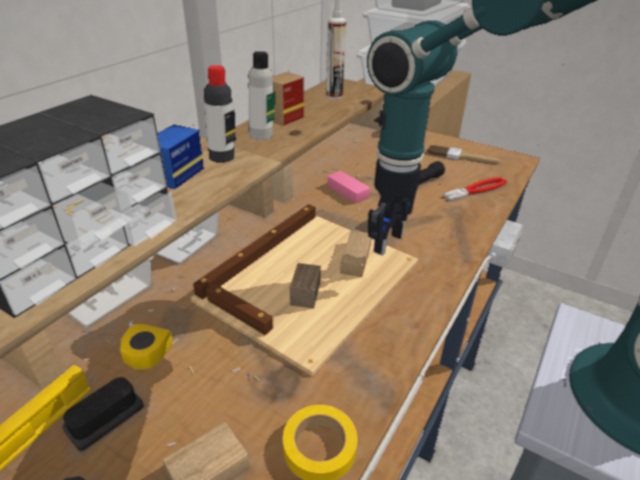

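>>> {"name": "servo_tool", "arguments": {
  "moves": [
    [75,[0,0.019,0.0],0.012],
    [75,[0,0,0.02],0],
    [75,[0,0,0.018],0],
    [75,[0,0,0.0],0],
    [75,[0.01,0,0],0],
    [75,[0.01,0,0],0],
    [75,[0.01,0,0],0],
    [75,[0,0,0],0]
  ]
}}

```text
time: 2.87
tool_pos: [0.5055, -0.0611, 0.0696]
tcp_rot: [-3.128, 0.133, -0.065]
wrist_force: [0.6, 0.2, 1.0]
width: 0.706
```

```bash
python3 -c "
from h import *
from workcell import bot
st(bot)
for n in ['wrist']:
    c=bot.read_camera(n);cv2.imwrite(f'pics/{n}2.png',c['pixels'][:,:,::-1])
"
```

```text
t 2.87 jig mm [-172.5 -259.3] z 69.6 yawerr -0.004 tilt [ 0.041 -0.012 -0.999] F [0.6 0.2 1. ] w 0.706
```

View pics/wrist2.png

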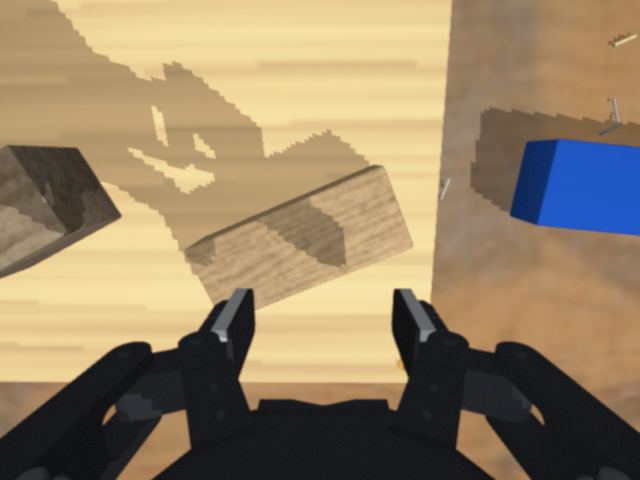

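```bash
python3 -c "
from h import *
from workcell import bot
s=bot.read_state();print(s['q'].round(3),s['joint_vel'].round(3),s['joint_torque'].round(1),s['torque'].round(2));st(bot)
"
```

```text
[-0.18   0.093  2.137  0.02   0.873  1.463] [ 0.001 -0.008  0.039 -0.003  0.006 -0.002] [ -0.  -34.7 -29.1   0.1  -0.    0. ] [-0.01  0.02  0.01]
t 2.92 jig mm [-173.2 -259.2] z 69.5 yawerr -0.0039 tilt [ 0.04  -0.012 -0.999] F [ 0.5  0.5 -0. ] w 0.707
```

>>> {"name": "servo_tool", "arguments": {
  "moves": [
    [75,[0,0,0.0],0],
    [75,[0,0,0],0],
    [75,[0,0,0],0],
    [75,[0,0,0.0],0],
    [75,[0,0,0],0],
    [75,[0,0,0],0],
    [75,[0,0,0],0],
    [75,[0,0,0],0]
  ]
}}

```text
time: 3.58
tool_pos: [0.504, -0.0604, 0.07]
tcp_rot: [-3.128, 0.131, -0.061]
wrist_force: [1.0, -0.1, -0.9]
width: 0.703
```

```bash
python3 -c "
from h import *
from workcell import bot
s=bot.read_state();print(s['q'].round(3),s['joint_vel'].round(3),s['joint_torque'].round(1),s['torque'].round(2));st(bot)
"
```

```text
[-0.179  0.092  2.137  0.02   0.876  1.463] [-0.002 -0.002  0.003  0.001  0.    -0.001] [  0.  -35.8 -30.6   0.1  -0.2  -0. ] [-0.01 -0.02  0.05]
t 3.58 jig mm [-174.1 -258.7] z 70.0 yawerr -0.0029 tilt [ 0.039 -0.012 -0.999] F [ 1.  -0.1 -0.9] w 0.703
```

>>> {"name": "servo_tool", "arguments": {
  "moves": [
    [75,[-0.014,0,0.0],0],
    [75,[-0.014,0,0],0],
    [75,[-0.014,0,0],0],
    [75,[-0.012,0,0.0],0],
    [75,[0,0,0],0],
    [75,[0,0,0],0],
    [75,[0,0,0],0],
    [75,[0,0,0],0]
  ]
}}

```text
time: 4.25
tool_pos: [0.4491, -0.0559, 0.0678]
tcp_rot: [-3.128, 0.132, -0.064]
wrist_force: [-0.1, -0.1, -0.3]
width: 0.705
```

```bash
python3 -c "
from h import *
from workcell import bot
s=bot.read_state();print(s['q'].round(3));st(bot)
"
```

```text
[-0.191 -0.011  2.249  0.021  0.864  1.45 ]
t 4.25 jig mm [-229.2 -258.6] z 67.8 yawerr -0.0032 tilt [ 0.04  -0.012 -0.999] F [-0.1 -0.1 -0.3] w 0.705
```

>>> {"name": "servo_tool", "arguments": {
  "moves": [
    [75,[0,0,0.007],0],
    [75,[0,0,0.007],0],
    [75,[0,0,0.006],0],
    [75,[0,0,0.006],0],
    [75,[0,0,0],0],
    [75,[0,0,0],0],
    [75,[0,0,0],0],
    [75,[0,0,0],0]
  ]
}}

```text
time: 4.92
tool_pos: [0.4522, -0.0558, 0.0383]
tcp_rot: [-3.128, 0.131, -0.063]
wrist_force: [0.4, 0.0, -1.1]
width: 0.705
```

```bash
python3 -c "
from h import *
from workcell import bot
s=bot.read_state();print(s['q'].round(3));st(bot)
"
```

```text
[-0.19   0.044  2.262  0.023  0.797  1.449]
t 4.92 jig mm [-226.1 -258.3] z 38.3 yawerr -0.003 tilt [ 0.04  -0.012 -0.999] F [ 0.4  0.  -1.1] w 0.705
```

>>> {"name": "servo_tool", "arguments": {
  "moves": [
    [75,[0.01,0,0.0004],0],
    [75,[0.01,0,0.0004],0],
    [75,[0.01,0,0.0004],0],
    [75,[0.01,0,0.0004],0],
    [75,[0.01,0,0.0004],0],
    [75,[0.01,0,0.0004],0],
    [75,[0.01,0,0.0004],0],
    [75,[0.0,0,0],0]
  ]
}}

```text
time: 5.58
tool_pos: [0.5321, -0.0625, 0.04]
tcp_rot: [-3.128, 0.131, -0.07]
wrist_force: [0.4, 0.6, 0.4]
width: 0.702
```

```bash
python3 -c "
from h import *
from workcell import bot
st(bot)
for n in ['wrist']:
    c=bot.read_camera(n);cv2.imwrite(f'pics/{n}3.png',c['pixels'][:,:,::-1])
"
```

```text
t 5.58 jig mm [-145.9 -258.5] z 40.0 yawerr -0.0029 tilt [ 0.044 -0.012 -0.999] F [0.4 0.6 0.4] w 0.702
```

View pics/wrist3.png

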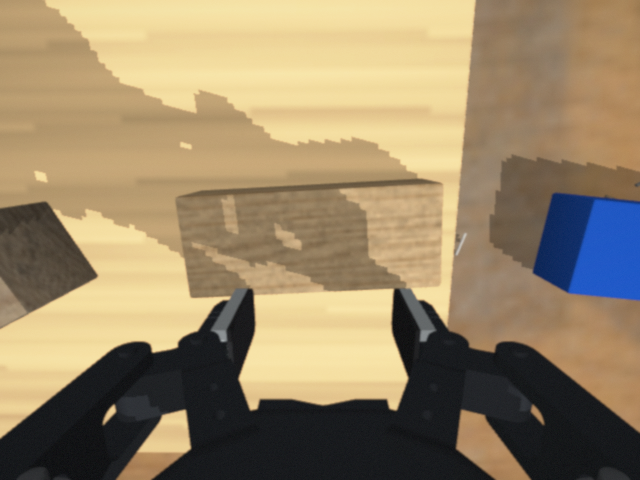

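>>> {"name": "servo_tool", "arguments": {
  "moves": [
    [75,[0.01,0,0.0007],0],
    [75,[0.01,0,0.0007],0],
    [75,[0.01,0,0.0007],0],
    [75,[0.01,0,0.0007],0],
    [75,[0.01,0,0.0007],0],
    [75,[0.01,0,0.0005],0],
    [75,[0.0,0,0],0],
    [75,[0.0,0,0],0]
  ]
}}

```text
time: 6.3
tool_pos: [0.5889, -0.0668, 0.0395]
tcp_rot: [-3.127, 0.131, -0.05]
wrist_force: [0.2, 0.3, -0.1]
width: 0.709
```

```bash
python3 -c "
from h import *
from workcell import bot
st(bot)
for n in ['wrist']:
    c=bot.read_camera(n);cv2.imwrite(f'pics/{n}4.png',c['pixels'][:,:,::-1])
"
```

```text
t 6.3 jig mm [ -89.  -258.2] z 39.5 yawerr -0.0031 tilt [ 0.031 -0.013 -0.999] F [ 0.2  0.3 -0.1] w 0.709
```

View pics/wrist4.png

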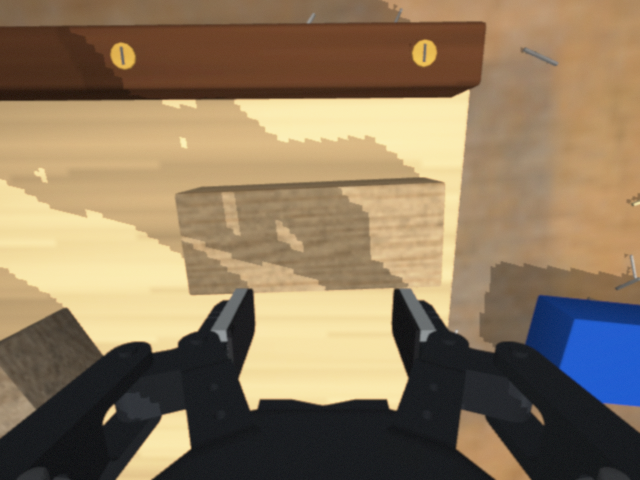

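>>> {"name": "servo_tool", "arguments": {
  "moves": [
    [75,[0.006,0,0.0003],0],
    [75,[0.006,0,0.0003],0],
    [75,[0.006,0,0.0003],0],
    [75,[0.006,0,0.0003],0],
    [75,[0.003,0,0],0],
    [75,[0.0,0,0.0],0],
    [75,[0.0,0,0],0],
    [75,[0.0,0,0],0]
  ]
}}

```text
time: 7.02
tool_pos: [0.6119, -0.0684, 0.0394]
tcp_rot: [-3.125, 0.132, -0.038]
wrist_force: [-1.0, -0.2, 3.6]
width: 0.706
```

```bash
python3 -c "
from h import *
from workcell import bot
st(bot)
for n in ['wrist']:
    c=bot.read_camera(n);cv2.imwrite(f'pics/{n}5.png',c['pixels'][:,:,::-1])
"
```

```text
t 7.02 jig mm [ -65.9 -257.9] z 39.4 yawerr -0.0035 tilt [ 0.024 -0.014 -1.   ] F [-1.  -0.2  3.6] w 0.706
```

View pics/wrist5.png

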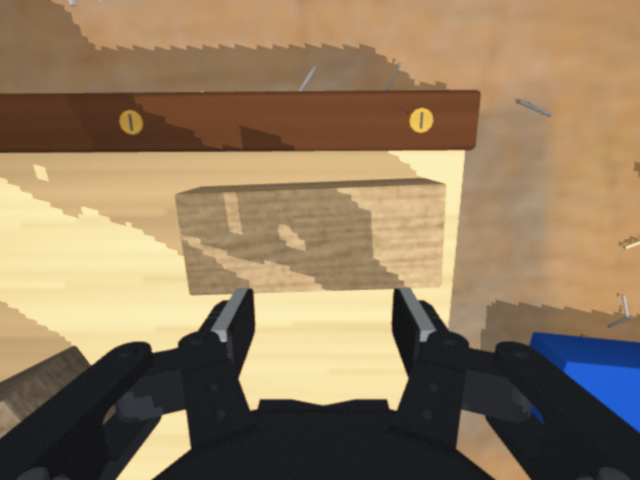

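>>> {"name": "servo_tool", "arguments": {
  "moves": [
    [75,[0.003,0,-0.001],0],
    [75,[0.003,0,-0.001],0],
    [75,[0.003,0,0],0],
    [75,[0.002,0,0],0],
    [75,[0.001,0,0],0],
    [75,[0.0,0,0.0],0],
    [75,[0.0,0,0],0],
    [75,[0.0,0,0],0]
  ]
}}

```text
time: 7.73
tool_pos: [0.6235, -0.0695, 0.0406]
tcp_rot: [-3.126, 0.132, -0.034]
wrist_force: [-0.8, 0.7, 1.8]
width: 0.708
```

```bash
python3 -c "
from h import *
from workcell import bot
st(bot)
for n in ['wrist']:
    c=bot.read_camera(n);cv2.imwrite(f'pics/{n}6.png',c['pixels'][:,:,::-1])
"
```

```text
t 7.73 jig mm [ -54.2 -258. ] z 40.6 yawerr -0.0034 tilt [ 0.021 -0.014 -1.   ] F [-0.8  0.7  1.8] w 0.708
```

View pics/wrist6.png

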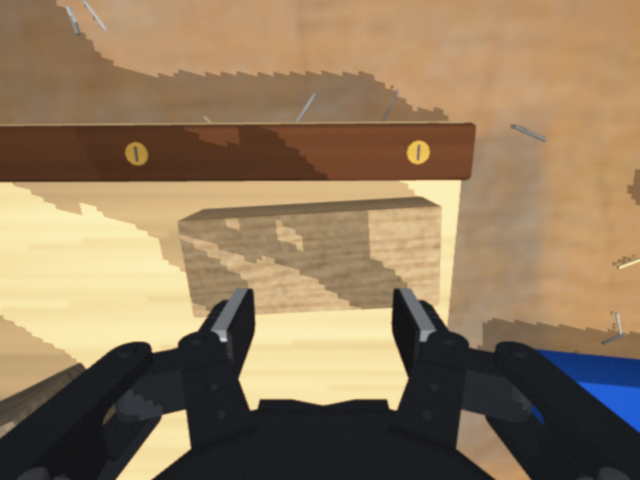

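```bash
python3 -c "
from h import *
from workcell import bot
c=bot.read_camera('wrist');W=world(c)
for v in (195,205,212,225,240,255,270,285,300,312):
  print(v,[ (*jig(W[v,u,:2]*1000).round(0),(W[v,u,2]*1000).round(0)) for u in (210,320,425)])
c=bot.read_camera('top');cv2.imwrite('pics/top6.png',cv2.resize(c['pixels'][180:340,175:375,::-1],None,fx=4,fy=3.75))
"
```

```text
195 [(np.float64(-7.0), np.float64(-202.0), np.float64(12.0)), (np.float64(-7.0), np.float64(-257.0), np.float64(13.0)), (np.float64(-7.0), np.float64(-308.0), np.float64(13.0))]
205 [(np.float64(-12.0), np.float64(-202.0), np.float64(12.0)), (np.float64(-10.0), np.float64(-257.0), np.float64(25.0)), (np.float64(-7.0), np.float64(-301.0), np.float64(42.0))]
212 [(np.float64(-13.0), np.float64(-208.0), np.float64(29.0)), (np.float64(-10.0), np.float64(-258.0), np.float64(41.0)), (np.float64(-10.0), np.float64(-300.0), np.float64(44.0))]
225 [(np.float64(-15.0), np.float64(-212.0), np.float64(44.0)), (np.float64(-15.0), np.float64(-258.0), np.float64(44.0)), (np.float64(-15.0), np.float64(-301.0), np.float64(43.0))]
240 [(np.float64(-22.0), np.float64(-211.0), np.float64(42.0)), (np.float64(-22.0), np.float64(-258.0), np.float64(42.0)), (np.float64(-22.0), np.float64(-301.0), np.float64(43.0))]
255 [(np.float64(-29.0), np.float64(-211.0), np.float64(42.0)), (np.float64(-28.0), np.float64(-258.0), np.float64(43.0)), (np.float64(-28.0), np.float64(-301.0), np.float64(44.0))]
270 [(np.float64(-35.0), np.float64(-210.0), np.float64(43.0)), (np.float64(-35.0), np.float64(-258.0), np.float64(42.0)), (np.float64(-35.0), np.float64(-302.0), np.float64(42.0))]
285 [(np.float64(-43.0), np.float64(-209.0), np.float64(42.0)), (np.float64(-42.0), np.float64(-258.0), np.float64(43.0)), (np.float64(-42.0), np.float64(-303.0), np.float64(42.0))]
300 [(np.float64(-49.0), np.float64(-209.0), np.float64(43.0)), (np.float64(-49.0), np.float64(-257.0), np.float64(43.0)), (np.float64(-49.0), np.float64(-303.0), np.float64(42.0))]
312 [(np.float64(-46.0), np.float64(-215.0), np.float64(61.0)), (np.float64(-70.0), np.float64(-257.0), np.float64(13.0)), (np.float64(-46.0), np.float64(-299.0), np.float64(59.0))]
```

View pics/top6.png

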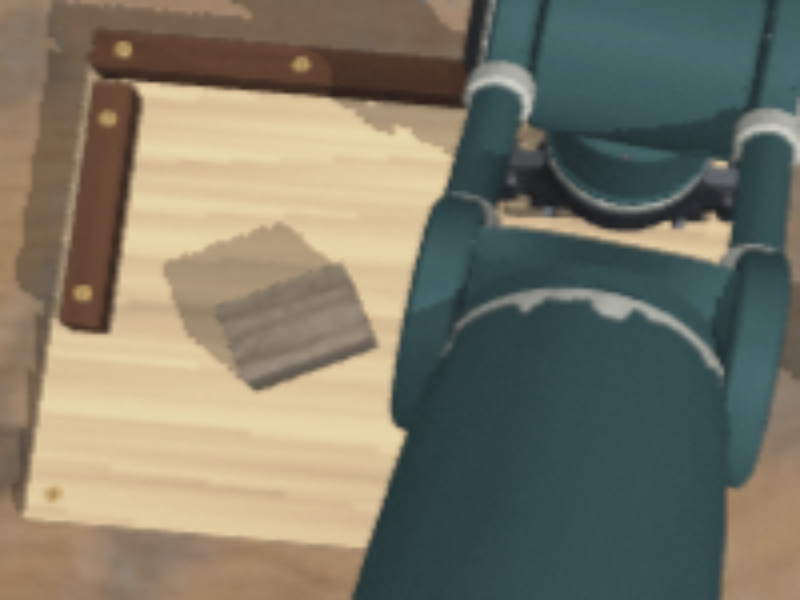

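```bash
python3 -c "
from h import *
from workcell import bot
c=bot.read_camera('scene');cv2.imwrite('pics/s6.png',cv2.resize(c['pixels'][190:310,270:430,::-1],None,fx=5,fy=5,interpolation=2))
"
```

```text
(no output)
```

View pics/s6.png

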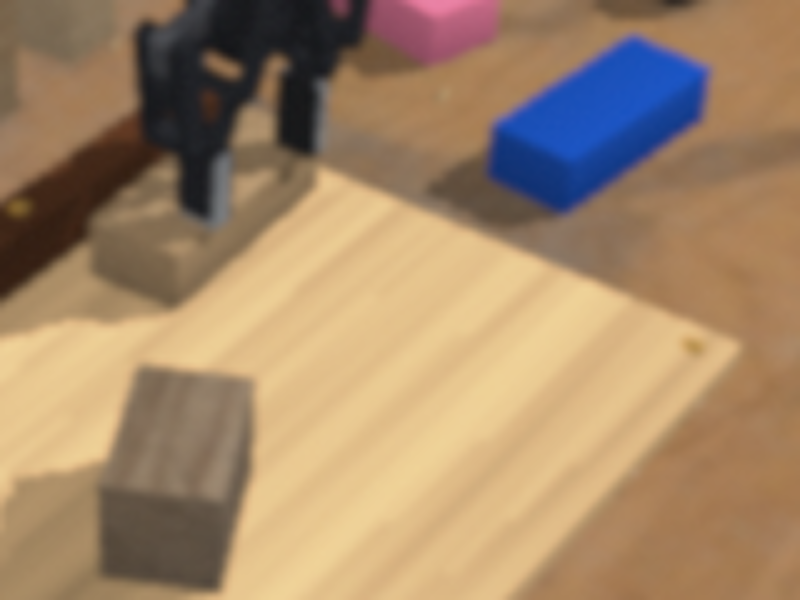

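>>> {"name": "servo_tool", "arguments": {
  "moves": [
    [75,[0,0,-0.01],0],
    [75,[-0.012,0,0],0],
    [75,[-0.012,0,0],0],
    [75,[-0.012,0,0],0],
    [75,[-0.008,0,0],0],
    [75,[0.0,0,0.008],0],
    [75,[0.0,0,0],0],
    [75,[0.0,0,0],0]
  ]
}}

```text
time: 8.6
tool_pos: [0.5782, -0.0658, 0.0438]
tcp_rot: [-3.126, 0.132, -0.04]
wrist_force: [0.3, 1.0, 1.1]
width: 0.704
```

```bash
python3 -c "
from h import *
from workcell import bot
st(bot)
c=bot.read_camera('wrist');W=world(c);cv2.imwrite('pics/w7.png',c['pixels'][:,:,::-1])
for v in range(284,350,6):
  print(v,[ (*jig(W[v,u,:2]*1000).round(0).tolist(),(W[v,u,2]*1000).round(0)) for u in (230,238,246)])
"
```

```text
t 8.6 jig mm [ -99.7 -258. ] z 43.8 yawerr -0.0035 tilt [ 0.025 -0.014 -1.   ] F [0.3 1.  1.1] w 0.704
284 [(-100.0, -208.0, np.float64(13.0)), (-100.0, -213.0, np.float64(13.0)), (-100.0, -217.0, np.float64(14.0))]
290 [(-104.0, -208.0, np.float64(12.0)), (-87.0, -224.0, np.float64(54.0)), (-87.0, -227.0, np.float64(54.0))]
296 [(-87.0, -222.0, np.float64(59.0)), (-87.0, -225.0, np.float64(58.0)), (-87.0, -228.0, np.float64(59.0))]
302 [(-87.0, -223.0, np.float64(64.0)), (-87.0, -227.0, np.float64(65.0)), (-89.0, -229.0, np.float64(61.0))]
308 [(-87.0, -225.0, np.float64(69.0)), (-87.0, -228.0, np.float64(70.0)), (-91.0, -229.0, np.float64(61.0))]
314 [(-88.0, -226.0, np.float64(73.0)), (-87.0, -229.0, np.float64(74.0)), (-93.0, -229.0, np.float64(63.0))]
320 [(-88.0, -227.0, np.float64(78.0)), (-90.0, -229.0, np.float64(74.0)), (-96.0, -229.0, np.float64(63.0))]
326 [(-88.0, -228.0, np.float64(82.0)), (-92.0, -229.0, np.float64(75.0)), (-99.0, -228.0, np.float64(62.0))]
332 [(-89.0, -229.0, np.float64(85.0)), (-94.0, -229.0, np.float64(74.0)), (-100.0, -229.0, np.float64(64.0))]
338 [(-91.0, -229.0, np.float64(85.0)), (-96.0, -229.0, np.float64(76.0)), (-103.0, -229.0, np.float64(64.0))]
344 [(-93.0, -229.0, np.float64(85.0)), (-98.0, -229.0, np.float64(77.0)), (-105.0, -229.0, np.float64(65.0))]
```

View pics/w7.png

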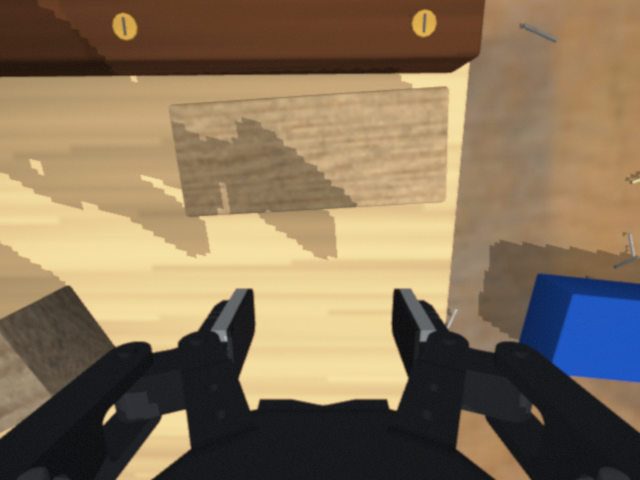

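>>> {"name": "servo_tool", "arguments": {
  "moves": [
    [75,[0,0,0.006],0],
    [75,[0,0,0.006],0],
    [75,[0,0,0.006],0],
    [75,[0,0,0.003],0],
    [75,[0,0,0],0],
    [75,[0.0,0,0],0],
    [75,[0.0,0,0],0],
    [75,[0.0,0,0],0]
  ]
}}

```text
time: 9.32
tool_pos: [0.58, -0.0656, 0.019]
tcp_rot: [-3.126, 0.132, -0.038]
wrist_force: [0.2, 0.4, -0.1]
width: 0.708
```

```bash
python3 -c "
from h import *
from workcell import bot
st(bot)
c=bot.read_camera('wrist');W=world(c)
for v in range(284,304,3):
  print(v,[ (*jig(W[v,u,:2]*1000).round(0).tolist(),(W[v,u,2]*1000).round(0)) for u in (230,238,246)])
c=bot.read_camera('scene');cv2.imwrite('pics/s7.png',cv2.resize(c['pixels'][190:310,270:430,::-1],None,fx=5,fy=5,interpolation=2))
"
```

```text
t 9.32 jig mm [ -97.9 -257.6] z 19.0 yawerr -0.0033 tilt [ 0.024 -0.014 -1.   ] F [ 0.2  0.4 -0.1] w 0.708
284 [(-89.0, -215.0, np.float64(12.0)), (-89.0, -219.0, np.float64(12.0)), (-89.0, -223.0, np.float64(13.0))]
287 [(-90.0, -216.0, np.float64(14.0)), (-90.0, -219.0, np.float64(13.0)), (-91.0, -223.0, np.float64(12.0))]
290 [(-92.0, -215.0, np.float64(13.0)), (-85.0, -223.0, np.float64(29.0)), (-85.0, -227.0, np.float64(29.0))]
293 [(-93.0, -215.0, np.float64(12.0)), (-85.0, -224.0, np.float64(31.0)), (-85.0, -227.0, np.float64(31.0))]
296 [(-85.0, -222.0, np.float64(34.0)), (-85.0, -225.0, np.float64(34.0)), (-30.0, -260.0, np.float64(161.0))]
299 [(-86.0, -222.0, np.float64(37.0)), (-85.0, -226.0, np.float64(38.0)), (-86.0, -228.0, np.float64(35.0))]
302 [(-85.0, -223.0, np.float64(40.0)), (-86.0, -226.0, np.float64(39.0)), (-87.0, -228.0, np.float64(36.0))]
```

View pics/s7.png

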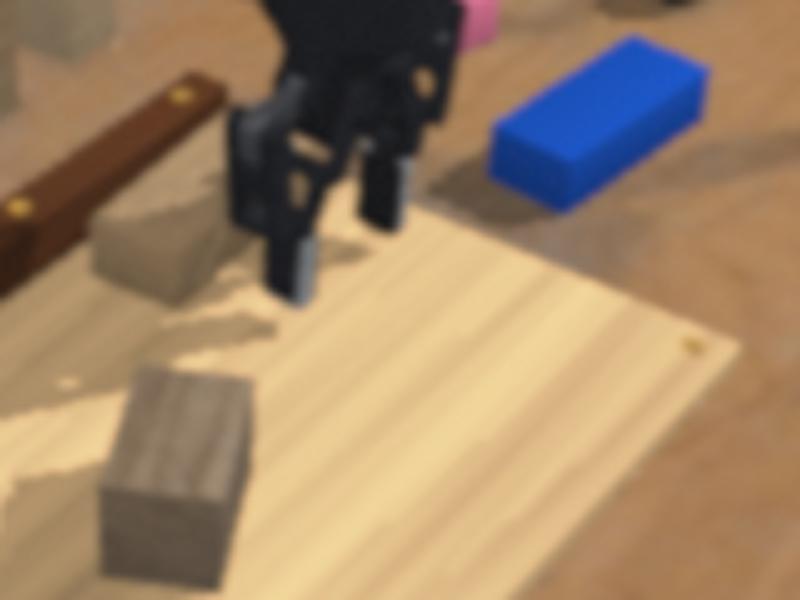

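>>> {"name": "servo_tool", "arguments": {
  "moves": [
    [75,[0,0,0.004],0],
    [75,[0.008,0,0],0],
    [75,[0.008,0,0],0],
    [75,[0.006,0,0.0],0],
    [75,[0.004,0,0.0005],0],
    [75,[0.004,0,0],0],
    [75,[0.003,0,0],0],
    [75,[0.0,0,0],0]
  ]
}}

```text
time: 10.08
tool_pos: [0.6183, -0.0689, 0.0163]
tcp_rot: [-3.126, 0.132, -0.043]
wrist_force: [0.1, 0.4, -0.4]
width: 0.705
```

```bash
python3 -c "
from h import *
from workcell import bot
st(bot)
c=bot.read_camera('wrist');W=world(c);cv2.imwrite('pics/w8.png',c['pixels'][:,:,::-1])
"
```

```text
t 10.08 jig mm [ -59.5 -257.8] z 16.3 yawerr -0.0034 tilt [ 0.027 -0.014 -1.   ] F [ 0.1  0.4 -0.4] w 0.705
```

View pics/w8.png

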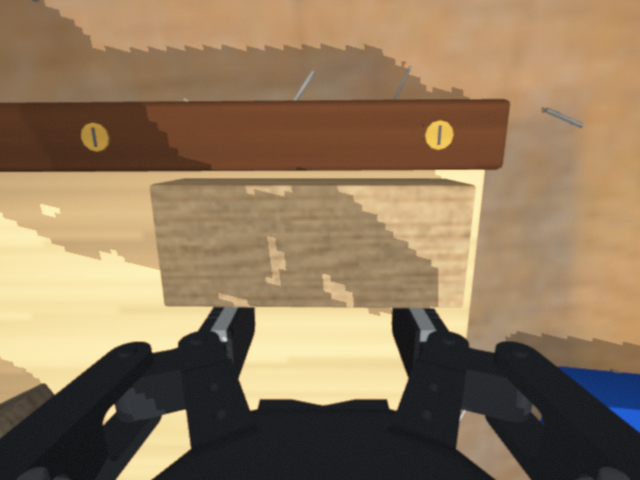

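>>> {"name": "servo_tool", "arguments": {
  "moves": [
    [75,[0.0015,0,0],0],
    [75,[0.0015,0,0],0],
    [75,[0.0015,0,0],0],
    [75,[0.001,0,0.0],0],
    [75,[0,0,0],0],
    [75,[0,0,0],0],
    [75,[0,0,0],0],
    [75,[0.0,0,0],0]
  ]
}}

```text
time: 10.8
tool_pos: [0.6223, -0.0691, 0.0159]
tcp_rot: [-3.126, 0.132, -0.039]
wrist_force: [-0.1, 0.2, 0.8]
width: 0.708
```

```bash
python3 -c "
from h import *
from workcell import bot
st(bot)
c=bot.read_camera('wrist');W=world(c);cv2.imwrite('pics/w9.png',c['pixels'][:,:,::-1])
"
```

```text
t 10.8 jig mm [ -55.5 -257.8] z 15.9 yawerr -0.0033 tilt [ 0.024 -0.014 -1.   ] F [-0.1  0.2  0.8] w 0.708
```

View pics/w9.png

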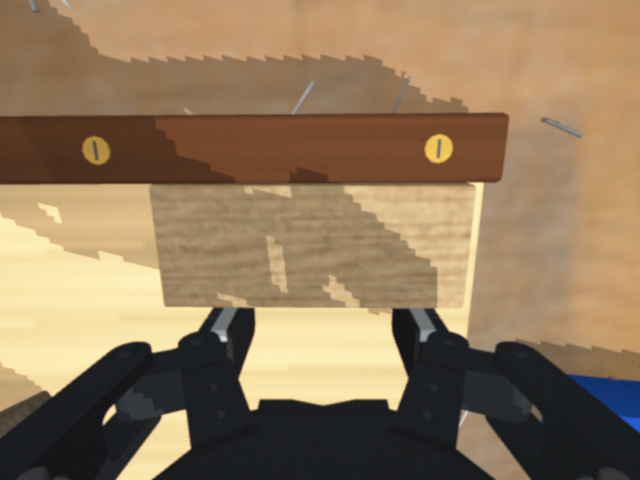

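>>> {"name": "servo_tool", "arguments": {
  "moves": [
    [75,[-0.012,0,0],0],
    [75,[-0.012,0,0],0],
    [75,[0,0,-0.03],0],
    [255,[0,0,-0.03],0],
    [255,[0,0.03,-0.01],0],
    [255,[0,0.03,0],0],
    [255,[0,0.03,0],0],
    [255,[0.0,0,0],0]
  ]
}}

```text
time: 11.52
tool_pos: [0.585, -0.1581, 0.0865]
tcp_rot: [-3.127, 0.123, -0.039]
wrist_force: [0.0, 0.3, -0.3]
width: 0.009
```

```bash
python3 -c "
from h import *
from workcell import bot
st(bot)
c=bot.read_camera('wrist');W=world(c);cv2.imwrite('pics/w10.png',c['pixels'][:,:,::-1])
for v in range(190,320,12):
  print(v,[ (*jig(W[v,u,:2]*1000).round(0).tolist(),(W[v,u,2]*1000).round(0)) for u in (40,100,310,330)])
"
```

```text
t 11.52 jig mm [ -85.5 -349.5] z 86.5 yawerr 0.0024 tilt [ 0.024 -0.013 -1.   ] F [ 0.   0.3 -0.3] w 0.009
190 [(-42.0, -172.0, np.float64(13.0)), (-38.0, -229.0, np.float64(43.0)), (-42.0, -340.0, np.float64(-0.0)), (-42.0, -354.0, np.float64(1.0))]
202 [(-49.0, -169.0, np.float64(12.0)), (-49.0, -207.0, np.float64(12.0)), (-50.0, -340.0, np.float64(0.0)), (-50.0, -354.0, np.float64(1.0))]
214 [(-57.0, -168.0, np.float64(13.0)), (-57.0, -206.0, np.float64(12.0)), (-58.0, -340.0, np.float64(-0.0)), (-58.0, -354.0, np.float64(2.0))]
226 [(-65.0, -166.0, np.float64(13.0)), (-64.0, -206.0, np.float64(13.0)), (-67.0, -340.0, np.float64(-1.0)), (-66.0, -354.0, np.float64(0.0))]
238 [(-73.0, -165.0, np.float64(13.0)), (-73.0, -204.0, np.float64(12.0)), (-74.0, -340.0, np.float64(1.0)), (-74.0, -354.0, np.float64(1.0))]
250 [(-80.0, -164.0, np.float64(14.0)), (-80.0, -203.0, np.float64(13.0)), (-83.0, -340.0, np.float64(-0.0)), (-83.0, -354.0, np.float64(0.0))]
262 [(-89.0, -162.0, np.float64(13.0)), (-89.0, -202.0, np.float64(13.0)), (-92.0, -340.0, np.float64(1.0)), (-92.0, -354.0, np.float64(1.0))]
274 [(-98.0, -159.0, np.float64(13.0)), (-97.0, -200.0, np.float64(12.0)), (-100.0, -340.0, np.float64(1.0)), (-101.0, -354.0, np.float64(0.0))]
286 [(-106.0, -158.0, np.float64(13.0)), (-106.0, -199.0, np.float64(12.0)), (-73.0, -345.0, np.float64(91.0)), (-73.0, -353.0, np.float64(91.0))]
298 [(-115.0, -156.0, np.float64(12.0)), (-115.0, -197.0, np.float64(12.0)), (-73.0, -345.0, np.float64(103.0)), (-73.0, -353.0, np.float64(103.0))]
310 [(-124.0, -154.0, np.float64(13.0)), (-124.0, -195.0, np.float64(12.0)), (-73.0, -346.0, np.float64(113.0)), (-73.0, -353.0, np.float64(113.0))]
```

View pics/w10.png

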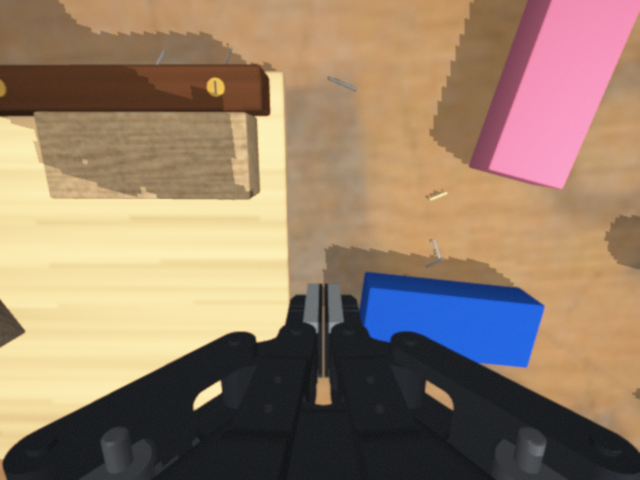

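>>> {"name": "servo_tool", "arguments": {
  "moves": [
    [255,[0.02,0,0],0],
    [255,[0.02,0,0],0],
    [255,[0.019,0,0],0],
    [255,[0,0,0.02],0],
    [255,[0,0,0.02],0],
    [255,[0,0,0.02],0],
    [255,[0,0,0],0],
    [255,[0.0,0,0],0]
  ]
}}

```text
time: 12.23
tool_pos: [0.6454, -0.1541, 0.0255]
tcp_rot: [-3.122, 0.126, -0.037]
wrist_force: [-0.6, 1.0, -0.2]
width: -0.0
```

```bash
python3 -c "
from h import *
from workcell import bot
st(bot)
"
```

```text
t 12.23 jig mm [ -25.6 -340.6] z 25.5 yawerr -0.0 tilt [ 0.023 -0.018 -1.   ] F [-0.6  1.  -0.2] w -0.0
```

>>> {"name": "servo_tool", "arguments": {
  "moves": [
    [255,[0,-0.01,0],0],
    [255,[0,-0.01,0],0],
    [255,[0,-0.012,0],0],
    [255,[0,-0.012,0],0],
    [255,[0,-0.012,0],0],
    [255,[0,-0.012,0],0],
    [255,[0,-0.01,0],0],
    [255,[0.0,0,0],0]
  ]
}}

```text
time: 12.9
tool_pos: [0.6541, -0.0657, 0.0328]
tcp_rot: [-3.121, 0.124, -0.046]
wrist_force: [-0.3, -0.5, -0.2]
width: 0.002
```

```bash
python3 -c "
from h import *
from workcell import bot
st(bot)
c=bot.read_camera('wrist');W=world(c);cv2.imwrite('pics/w11.png',c['pixels'][:,:,::-1])
"
```

```text
t 12.9 jig mm [ -24.1 -251.7] z 32.8 yawerr 0.0013 tilt [ 0.029 -0.019 -0.999] F [-0.3 -0.5 -0.2] w 0.002
```

View pics/w11.png

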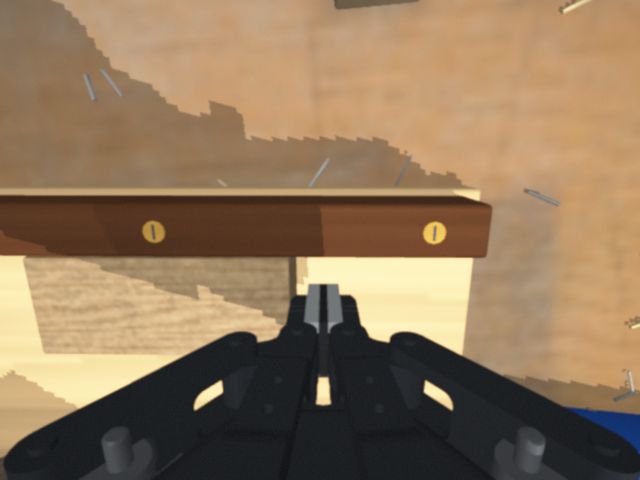

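>>> {"name": "servo_tool", "arguments": {
  "moves": [
    [255,[0,-0.01,0.003],0],
    [255,[0,-0.012,0.003],0],
    [255,[0,-0.012,0.002],0],
    [255,[0,-0.012,0.001],0],
    [255,[0,-0.012,0.001],0],
    [255,[0,-0.01,0.001],0],
    [255,[0,-0.006,0],0],
    [255,[0.0,0,0],0]
  ]
}}

```text
time: 13.62
tool_pos: [0.6611, 0.0144, 0.0219]
tcp_rot: [-3.123, 0.125, -0.047]
wrist_force: [0.2, -0.9, 0.4]
width: 0.0
```

```bash
python3 -c "
from h import *
from workcell import bot
st(bot)
c=bot.read_camera('wrist');W=world(c);cv2.imwrite('pics/w12.png',c['pixels'][:,:,::-1])
"
```

```text
t 13.62 jig mm [ -23.6 -171.4] z 21.9 yawerr 0.0006 tilt [ 0.029 -0.017 -0.999] F [ 0.2 -0.9  0.4] w 0.0
```

View pics/w12.png

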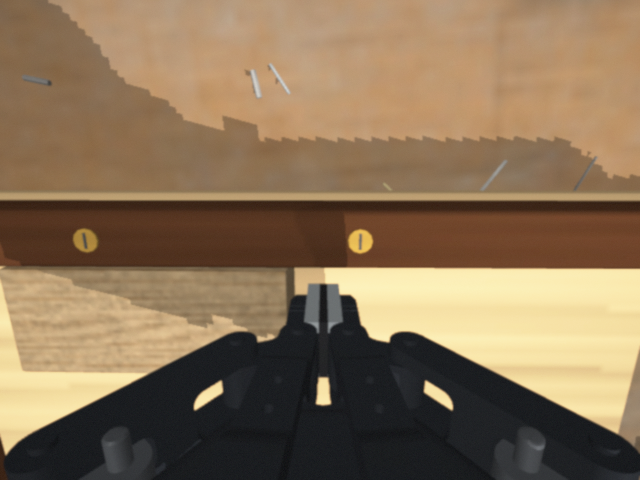

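>>> {"name": "servo_tool", "arguments": {
  "moves": [
    [255,[0,-0.009,0],0],
    [255,[0,-0.009,0],0],
    [255,[0,-0.008,0],0],
    [255,[0,-0.005,0],0],
    [255,[0,-0.003,0],0],
    [255,[0,0,0],0],
    [255,[0,0,0],0],
    [255,[0.0,0,0],0]
  ]
}}

```text
time: 14.33
tool_pos: [0.6637, 0.0508, 0.0222]
tcp_rot: [-3.123, 0.127, -0.046]
wrist_force: [0.5, -0.8, -0.5]
width: 0.001
```

```bash
python3 -c "
from h import *
from workcell import bot
st(bot)
c=bot.read_camera('wrist');cv2.imwrite('pics/w13.png',c['pixels'][:,:,::-1])
"
```

```text
t 14.33 jig mm [ -23.9 -134.9] z 22.2 yawerr -0.0002 tilt [ 0.029 -0.017 -0.999] F [ 0.5 -0.8 -0.5] w 0.001
```

View pics/w13.png

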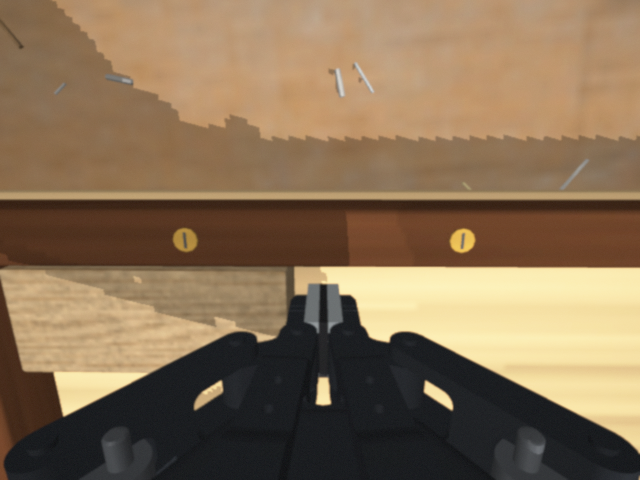

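>>> {"name": "servo_tool", "arguments": {
  "moves": [
    [255,[0,-0.0015,0],0],
    [255,[0,-0.0015,0],0],
    [255,[0,-0.001,0],0],
    [255,[0,0,0],0],
    [255,[0,0,0],0],
    [255,[0,0,0],0],
    [255,[0,0,0],0],
    [255,[0.0,0,0],0]
  ]
}}

```text
time: 15.05
tool_pos: [0.6642, 0.0539, 0.0224]
tcp_rot: [-3.123, 0.13, -0.046]
wrist_force: [-0.1, 0.2, 0.3]
width: 0.002
```

```bash
python3 -c "
from h import *
from workcell import bot
st(bot)
c=bot.read_camera('wrist');cv2.imwrite('pics/w14.png',c['pixels'][:,:,::-1])
for p in pieces(c,.036,.048,(0,300,262,400)): print(p[1], [jig(q).round(1).tolist() for q in cv2.boxPoints(p[1])])
"
```

```text
t 15.05 jig mm [ -23.7 -131.8] z 22.4 yawerr -0.0021 tilt [ 0.029 -0.017 -0.999] F [-0.1  0.2  0.3] w 0.002
((673.7756958007812, 118.87251281738281), (115.91995239257812, 48.83153533935547), 85.88908386230469) [[-43.3, -124.4], [5.5, -123.9], [4.4, -8.0], [-44.4, -8.5]]
((656.5050659179688, 187.93519592285156), (4.492782115936279, 38.367401123046875), 83.00391387939453) [[-61.5, -0.2], [-23.2, -1.8], [-23.0, 2.7], [-61.3, 4.2]]
```

View pics/w14.png

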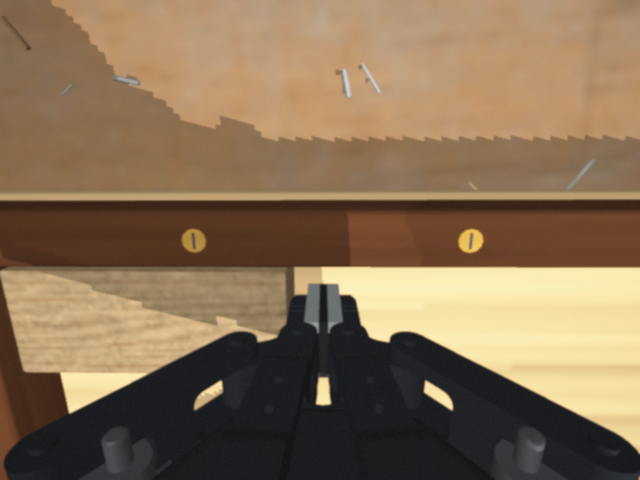

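>>> {"name": "servo_tool", "arguments": {
  "moves": [
    [255,[0,-0.0015,0],0],
    [255,[0,-0.0015,0],0],
    [255,[0,-0.001,0],0],
    [255,[0,-0.001,0],0],
    [255,[0,0,0],0],
    [255,[0,0,0],0],
    [255,[0,0,0],0],
    [255,[0.0,0,0],0]
  ]
}}

```text
time: 15.77
tool_pos: [0.6645, 0.0593, 0.0224]
tcp_rot: [-3.123, 0.129, -0.046]
wrist_force: [0.6, -0.5, 0.9]
width: 0.003
```

```bash
python3 -c "
from h import *
from workcell import bot
st(bot)
c=bot.read_camera('wrist');cv2.imwrite('pics/w15.png',c['pixels'][:,:,::-1])
for p in pieces(c,.036,.048,(0,300,262,400)): print(p[1], [jig(q).round(1).tolist() for q in cv2.boxPoints(p[1])])
"
```

```text
t 15.77 jig mm [ -23.8 -126.4] z 22.4 yawerr -0.0018 tilt [ 0.029 -0.017 -0.999] F [ 0.6 -0.5  0.9] w 0.003
((665.9577026367188, 130.92523193359375), (127.6957778930664, 66.28466796875), 85.64832305908203) [[-61.0, -118.9], [5.3, -118.5], [4.6, 9.2], [-61.7, 8.8]]
```

View pics/w15.png

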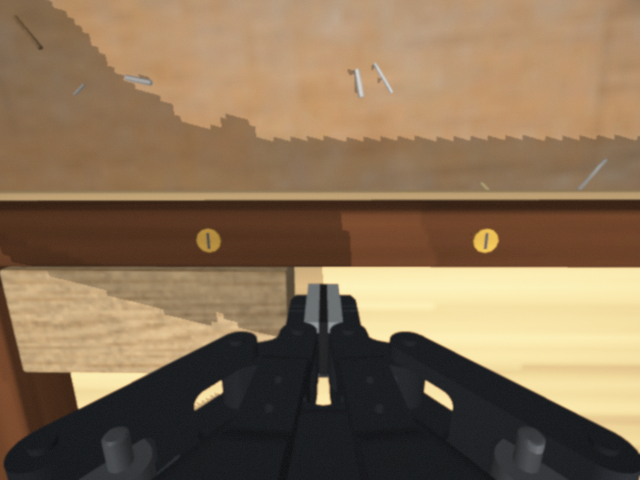

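>>> {"name": "servo_tool", "arguments": {
  "moves": [
    [255,[0,-0.0015,0],0],
    [255,[0,-0.0015,0],0],
    [255,[0,-0.001,0],0],
    [255,[0,0,0],0],
    [255,[0,0,0],0],
    [255,[0,0,0],0],
    [255,[0,0,0],0],
    [255,[0.0,0,0],0]
  ]
}}

```text
time: 16.48
tool_pos: [0.6649, 0.0637, 0.0225]
tcp_rot: [-3.123, 0.129, -0.046]
wrist_force: [-0.2, -0.5, 0.3]
width: 0.001
```

```bash
python3 -c "
from h import *
from workcell import bot
st(bot)
c=bot.read_camera('wrist');cv2.imwrite('pics/w16.png',c['pixels'][:,:,::-1])
"
```

```text
t 16.48 jig mm [ -23.8 -122. ] z 22.5 yawerr -0.0018 tilt [ 0.028 -0.017 -0.999] F [-0.2 -0.5  0.3] w 0.001
```

View pics/w16.png

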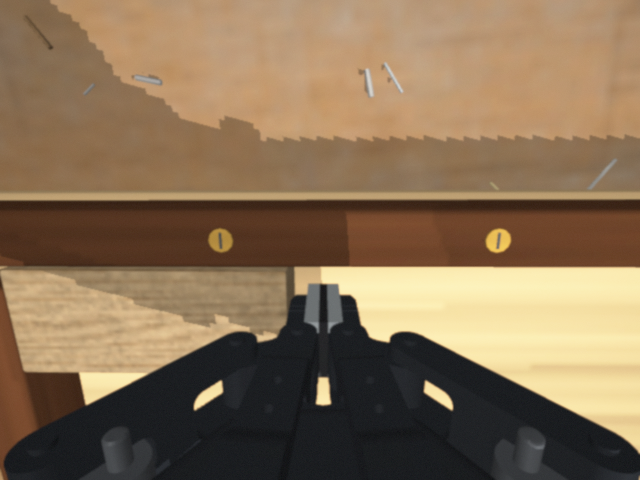

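>>> {"name": "servo_tool", "arguments": {
  "moves": [
    [255,[0,-0.001,0],0],
    [255,[0,-0.001,0],0],
    [255,[0,0,0],0],
    [255,[0,0,0],0],
    [255,[0,0,0],0],
    [255,[0,0,0],0],
    [255,[0,0,0],0],
    [255,[0.0,0,0],0]
  ]
}}

```text
time: 17.2
tool_pos: [0.6653, 0.064, 0.0226]
tcp_rot: [-3.125, 0.129, -0.046]
wrist_force: [1.0, -2.2, -0.2]
width: -0.001
```

```bash
python3 -c "
from h import *
from workcell import bot
st(bot)
"
```

```text
t 17.2 jig mm [ -23.4 -121.6] z 22.6 yawerr -0.0017 tilt [ 0.029 -0.014 -0.999] F [ 1.  -2.2 -0.2] w -0.001
```

>>> {"name": "servo_tool", "arguments": {
  "moves": [
    [255,[0,0.008,0],0],
    [255,[0,0.02,0],0],
    [255,[0,0.01,0],0],
    [255,[0,0,-0.03],0],
    [255,[0,0,-0.04],0],
    [255,[0,0.04,-0.01],0],
    [255,[0,0.04,0],0],
    [255,[0.0,0.04,0],0]
  ]
}}

```text
time: 17.87
tool_pos: [0.649, -0.0915, 0.1017]
tcp_rot: [-3.12, 0.115, -0.042]
wrist_force: [1.5, 0.4, -0.9]
width: -0.003
```

>>> {"name": "servo_tool", "arguments": {
  "moves": [
    [255,[0,0.04,0],0],
    [255,[0,0.04,0],0],
    [255,[0,0.04,-0.01],0],
    [255,[-0.01,0.04,0],0],
    [255,[-0.01,0.04,0],0],
    [255,[-0.01,0.04,0],0],
    [255,[0,0,0],0],
    [255,[0.0,0,0],0]
  ]
}}

```text
time: 18.53
tool_pos: [0.5992, -0.3439, 0.11]
tcp_rot: [-3.122, 0.13, -0.058]
wrist_force: [-0.1, 0.7, 0.1]
width: -0.002
```

```bash
python3 -c "
from h import *
from workcell import bot
st(bot)
c=bot.read_camera('top')
cv2.imwrite('pics/t17.png',cv2.resize(c['pixels'][180:340,175:375,::-1],None,fx=4,fy=3.75,interpolation=2))
W=world(c)
for p in pieces(c,.05,.064,(175,300,235,300)): print('dark',p[1],jig(p[1][0]))
# pale mask
hsv=cv2.cvtColor(c['pixels'],cv2.COLOR_RGB2HSV)
for v,u in [(195,230),(215,225),(215,245),(240,200)]: print((u,v),hsv[v,u],W[v,u].round(3))
m=((W[...,2]>.034)&(W[...,2]<.05)&(hsv[...,2]>90)).astype(np.uint8)
m[:195]=0;m[260:]=0;m[:,:195]=0;m[:,300:]=0
n,l,s,_=cv2.connectedComponentsWithStats(m)
i=1+s[1:,4].argmax();P=(W[l==i][:,:2]*1000).astype(np.float32);r=cv2.minAreaRect(P);print('long',s[i],r,jig(r[0]),[jig(q).round(1).tolist() for q in cv2.boxPoints(r)])
"
```

```text
t 18.53 jig mm [ -56.2 -533.5] z 110.0 yawerr -0.0022 tilt [ 0.036 -0.018 -0.999] F [-0.1  0.7  0.1] w -0.002
dark ((553.3717041015625, 93.91670227050781), (45.85919189453125, 70.10926818847656), 22.33350944519043) [-137.4044159  -100.85446284]
(230, 195) [ 11 118  93] [0.707 0.14  0.04 ]
(225, 215) [ 17  70 165] [0.662 0.148 0.041]
(245, 215) [ 18  68 177] [0.663 0.106 0.043]
(200, 240) [ 11 123 104] [0.608 0.198 0.04 ]
long [ 195  195  105   65 2132] ((676.3240966796875, 124.23127746582031), (111.2641830444336, 252.99371337890625), 31.4166316986084) [-17.31428426 -60.67207126] [[-136.8, 8.8], [12.2, -195.7], [102.1, -130.2], [-46.8, 74.3]]
```

View pics/t17.png

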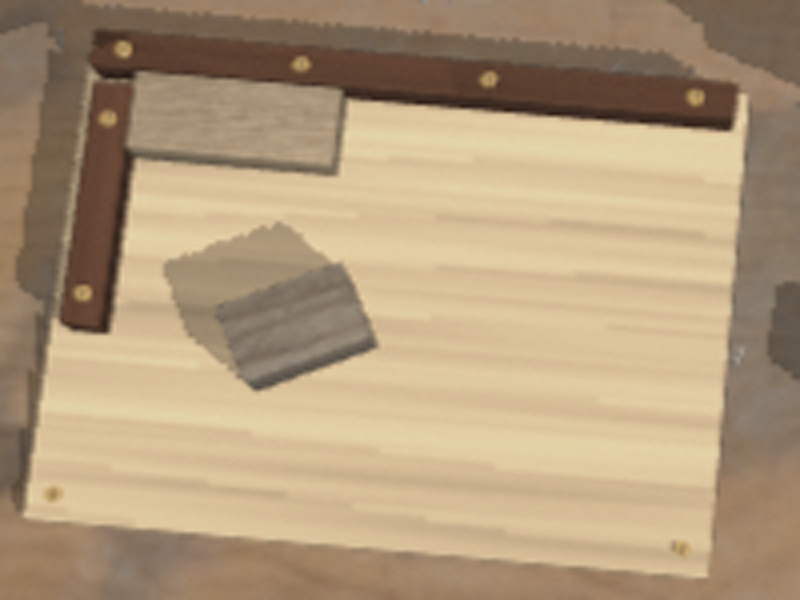

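```bash
python3 -c "
from h import *
from workcell import bot
c=bot.read_camera('top');W=world(c)
hsv=cv2.cvtColor(c['pixels'],cv2.COLOR_RGB2HSV)
m=((W[...,2]>.034)&(W[...,2]<.05)&(hsv[...,2]>125)&(hsv[...,1]<95)).astype(np.uint8)
m[:195]=0;m[260:]=0;m[:,:200]=0;m[:,275:]=0
m=cv2.morphologyEx(m,cv2.MORPH_OPEN,np.ones((3,3)))
n,l,s,_=cv2.connectedComponentsWithStats(m)
i=1+s[1:,4].argmax();P=(W[l==i][:,:2]*1000).astype(np.float32);r=cv2.minAreaRect(P);print('long',s[i],r,jig(r[0]),[jig(q).round(1).tolist() for q in cv2.boxPoints(r)],np.median(W[l==i][:,2]))
"
```

```text
long [ 207  200   53   24 1061] ((670.7639770507812, 130.8167724609375), (109.43646240234375, 45.61771011352539), 85.14849090576172) [-23.38998065 -54.55900427] [[-46.4, -109.2], [-0.8, -109.4], [-0.4, 0.1], [-46.0, 0.2]] 0.04203309798804364
```

```bash
python3 -c "
from workcell import bot
print(abs(bot.read_state()['joint_vel']).max()); print(bot.finish_job())"
```

```text
0.03639807868422232
the job is handed in; nothing more can be done
None
```

The long, pale offcut sits square in the corner of the two fences, and I handed the job in at about 19 s of the 48 s allowed. I pushed its long side to the rear fence with the half-open fingers. Then I slid it along the fence with the closed fingers until it met the left-hand fence. It was never lifted.

**Last checks (top camera, arm clear):**
- **Long offcut:** its centre is at about x = -23 mm, y = -55 mm in the fence-corner frame. It is square to within about 1° and flat, with its top at 42 mm. Both limits are met, but x is only about 3 mm inside its upper limit of -20 mm.
- **Dark offcut:** it moved less than 1 mm.
- **Robot:** it touches nothing and stands clear to the right of the jig. Its joints were still settling slightly (0.04 rad/s) at hand-in.

**What disagreed or went wrong:**
- **Sizes:** the long offcut's top measured about 46 × 110 mm against the stated 60 × 115 mm. The dark one measured about 46 × 70 mm against 73 × 82 mm. I went by contact with the fences rather than the stated sizes.
- **Fingertip height:** the tips sat about 25 mm or more higher than the text implies. On the first push the fingers slid over the top of the offcut near the rear fence, at about 4 N. I backed off, lowered the tool and pushed again.
- **One early move:** it stopped about 24 mm short of its commanded descent and went about 20 mm too far forward. I backed off and repeated it. The cause is unknown.

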